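Push the used culture dish through the discard flap

TASK

The used culture dish lying on the steel feed shelf of the bench discard unit has to go into the bin behind the hanging flap. With the fingertips push it flat along the shelf, gently, through the flap until it slides down into the bin, then draw the fingers back out so that the flap swings shut. The dish is contaminated: never pinch it or lift it off the shelf, and leave the clean dish, the vial and the timer on the table where they stand.

Things in the scene. Friction and masses are not known exactly. Their poses are not given: they have to be found in the camera images.
- discard_unit: Bench discard unit of white-painted and bare sheet steel, fixed, 335 mm long, 148 mm wide, 118 mm high: feed shelf, doorway with a hanging flap, then a bin under a clear hood. Origin on the table under the middle of the doorway; x axis from the shelf through the doorway into the bin, y to the left seen that way, z up.
- shelf_front (a point): Middle of the open front end of the feed shelf, on its top face, at x = -165 mm, z = 60 mm of the unit. The shelf is flat, slippery polished steel from here to the sill (x = +2 mm), 142 mm wide between side rims 8 mm high. Two guide strips, 22 mm high, funnel from y = +-69 mm at x = -85 mm to +-47 mm at the doorway.
- doorway (a point): Middle of the doorway on the shelf (x = 0, z = 60 mm of the unit). The doorway is 94 mm wide, its frame spans x = -2 to +8 mm. Fingers can reach in under the lintel.
- lintel (a point): Middle of the lintel's top face, front edge: x = -2 mm, 58 mm above the shelf. The lintel's underside is 52 mm above the shelf, the hinge bar's 47 mm; the clear hood behind it is as high as the lintel and 124 mm wide, so anything higher than 58 mm above the shelf passes over it.
- bin_floor (a point): Middle of the bin floor (x = 105 mm, z = 12 mm of the unit). From the sill a slippery steel slide drops at 42 degrees to this floor; the bin reaches back to x = 165 mm and is 118 mm wide inside. A dish whose middle is pushed 15 mm or more beyond the sill tips over it and slides down by itself.
- flap (a joint): Hinge of the flap, rad: 0 hanging shut, positive swung inwards (into the bin), up to 1.3; it cannot swing outwards. Smooth metal sheet 86 mm wide, 45 mm high, about 14 g, hung on a bar 49.5 mm above the shelf at x = 3 mm of the unit, with a gap of 4 mm under its foot. No spring, no catch: it opens under a light push and falls shut by its own weight.
- used_dish: The used culture dish: a round, shallow petri dish, 60 mm across and 14 mm high with a light filling, about 40 g, lying flat on the feed shelf. Origin at the centre of its underside, z up through its open top. It slides with a push of well under 1 N.
- clean_dish: A second petri dish, 59 mm across and 12 mm high, on the table beside the unit; to be left alone. Origin at the centre of its underside.
- vial: A small capped vial, 21 mm across and 45 mm tall, standing on the table; to be left alone. Origin at the centre of its underside.
- timer: A square white timer, 61 x 61 x 21 mm, on the table; to be left alone. Origin at the centre of its underside.
Not all that is in view belongs to the job. Leave any green or yellow look-alike of the used_dish alone.

How it is judged:
By the outcome, as a careful person would: the job done as asked, in the order asked, and still so for the second after the job is handed in, with the robot touching nothing.
It also fails if it takes over 35 s, if anything falls off the work surface, if the arm or the gripper's body presses on something with over 40 N, if the wrist force passes 120 N, or if a joint passes its speed limit or range.

ROBOT

A 7-joint arm with a two-finger parallel gripper is mounted at the origin on a cart in front of the work surface, level with it; the furniture and walls round the work are solid. World frame = base frame: x ahead of the robot, y to its left, z up, the work surface at z = 0. Lengths are in m, angles in rad, forces in N, time in s.
With the tool pointing down it reaches from about 0.425 to 0.875 m from the base axis. Payload 4.7 kg.
Tool frame: the origin (TCP) lies midway between the tips of the shut fingers; the grasp point (between the pads) lies robot.grip_point_offset behind it (robot.grip_point_offset is the distance from the TCP to the grasp point, in m); z points along the fingers, y is the line along which they close (so a half turn about z gives the same grasp; the last joint's range is limited). The gripper opens to 87 mm and grips with 3 to 60 N. Pads are 19 mm wide; open, the fingers measure 117 mm over their backs; the gripper's body (75 mm by 190 mm) begins 51 mm behind the grasp point.
Start: joints at [-1.237, 0.321, -0.07, 1.45, 0.023, 1.371, -0.057], TCP at [0.204, 0.617, 0.223] pointing down, gripper open.
Joint ranges: [-2.86, 2.86], [-0.3, 2.09], [-1.38, 1.24], [0.06, 2.45], [-1.56, 4.7], [0.09, 2.05], [-2.69, 2.69]. Speed limits (rad/s): [2.57, 2.57, 3.14, 3.14, 3.14, 3.14, 3.14].

INTERFACE

Orientations are given as a unit quaternion [w, x, y, z].
In Python, from workcell import robot gives the robot as it stands. Calls block until the motion is done:
- robot.move_to(position, orientation): joint-space move of the TCP to a pose.
- robot.servo_line(position, rotation=None, vel=0.15): straight line of the TCP; rotation=None keeps the orientation; vel is the mean speed in m/s.
- robot.move_j(angles): joint-space move.
- robot.open_gripper() and robot.gripper_close(effort=None): open the fingers fully, or close them until they stop; effort is the grip in N (None keeps the last).
- robot.hold(seconds).
- robot.solve_ik(position, orientation): joint angles nearest the present ones, or None.
- robot.state(): the state.
- robot.grab_frame(name): name is "side" or "top"; returns a dict with "image" (400x640x3 uint8, red, green, blue), "mtx" (3x3 intrinsics, pixels), "extrinsics" (4x4, takes a point from world to camera coordinates). Camera axes: x right, y up, looking along -z (the intrinsics and any distortion apply to the point x, -y, -z); pixel columns grow to the right and rows downward; lengths in m; the calibration is good to about 2 mm. A picture is of the moment at which its call begins. There is no depth.
A pose or a line that the arm cannot do raises robot.MotionError and nothing moves.
- robot.close_job(): hands the job in; it is judged then, once.
The state is a dict: "time": time; "joint_pos": joint angles; "qd": joint speeds; "joint_efforts": joint torques, N m; "tool_pos": TCP position; "eef_rot": TCP orientation; "contact_force": force on the tool from outside, world axes, zero at the start; "torque": the same for the moment, N m; "opening": finger opening in m; "gripper_force": force on a finger pad.
Only numpy, scipy, OpenCV 4.12 (cv2) and the standard library are available. Lean on these libraries where they do the work, as an engineer would, in place of code of your own. Each camera call takes 0.05 s, during which the arm holds its last target. There are 200 camera calls.

## Working session

There is one attempt and no reset: what is moved stays moved. The work goes in short steps, each a Python script; the robot and the scene stay as the last script left them, time stands still between calls to the robot, and variables do not carry over. Pictures are saved under pics/ and viewed, at most 10 in all, crops included, and the job is handed in when it is done.

```bash
mkdir -p pics; ls; python3 - <<'E'
from workcell import robot
import cv2,numpy as np
for n in("top","side"):
    f=robot.grab_frame(n); cv2.imwrite(f"pics/{n}0.png",f["image"][:,:,::-1]); np.savez(f"{n}0.npz",**f)
    print(n,f.keys(),f["mtx"],f["extrinsics"])
s=robot.state();print(s["time"],s["tool_pos"],s["eef_rot"],s["opening"],robot.grip_point_offset)
E
```

```text
pics
top dict_keys(['image', 'mtx', 'extrinsics']) [[372.61850733   0.         318.06610786]
 [  0.         372.61850733 193.07054658]
 [  0.           0.           1.        ]] [[ 0.01988578 -0.99973784  0.01134894 -0.28086299]
 [ 0.98253524  0.0216416   0.18481381 -0.47838448]
 [-0.18501097  0.00747557  0.98270802 -1.05154048]
 [ 0.          0.          0.          1.        ]]
side dict_keys(['image', 'mtx', 'extrinsics']) [[412.05275207   0.         318.52053543]
 [  0.         412.05275207 203.56233622]
 [  0.           0.           1.        ]] [[ 0.96815274 -0.24936345  0.0223193  -0.52548333]
 [ 0.15129441  0.65376108  0.74142191  0.02658872]
 [-0.19947502 -0.71443286  0.67066788 -1.19521766]
 [ 0.          0.          0.          1.        ]]
0.1 [0.20424263 0.61655022 0.22156526] [-7.69117911e-05  1.59183078e-01  9.87248702e-01 -8.61476311e-04] 0.08689074946951622 0.0187
```

View pics/top0.png

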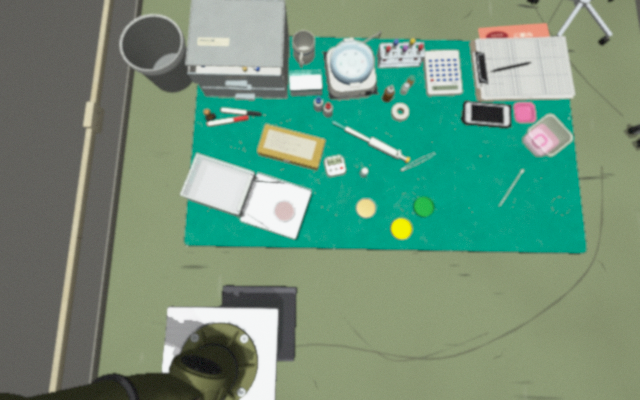

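View pics/side0.png

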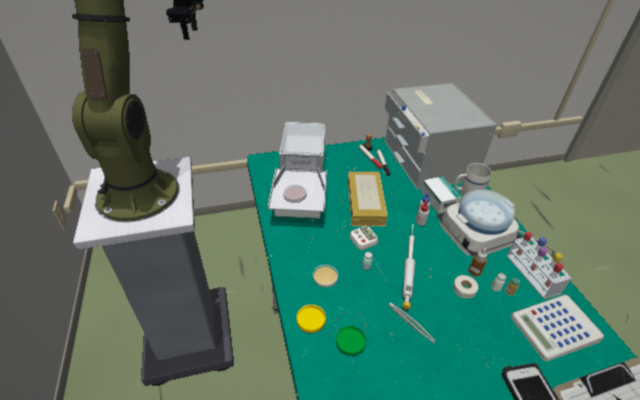

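The unit is at upper left of the bench: the bin is at about (218,184) in top and the shelf at (278,205), with the pinkish used dish at (285,211). In the side view the dish is at (295,193). I'll enlarge both views.

```bash
python3 - <<'E'
import cv2,numpy as np
a=np.load("top0.npz")["image"][140:250,170:325,::-1]; b=np.load("side0.npz")["image"][110:230,240:345,::-1]
A=cv2.resize(a,None,fx=5,fy=5,interpolation=cv2.INTER_CUBIC);B=cv2.resize(b,None,fx=5,fy=5,interpolation=cv2.INTER_CUBIC)
cv2.imwrite("pics/topc.png",A);cv2.imwrite("pics/sidec.png",B)
E
```

```text
(no output)
```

View pics/topc.png

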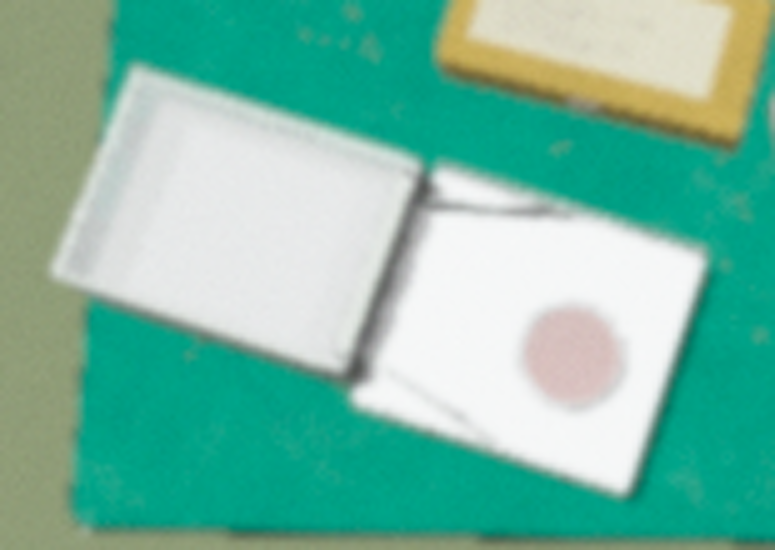

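View pics/sidec.png

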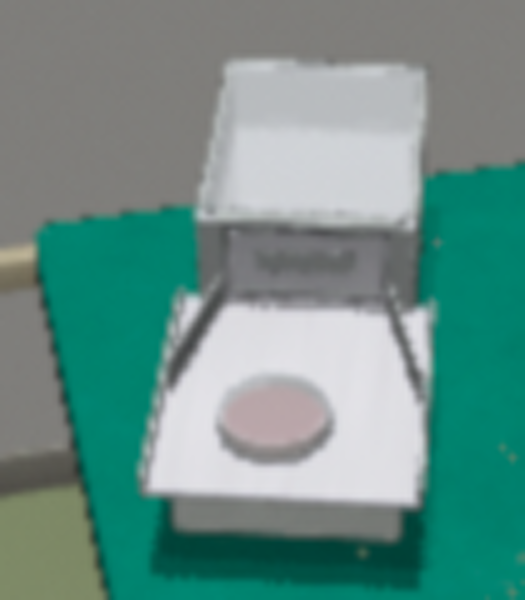

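The crops show the shelf's front corners at crop px (708,245) and (628,497), its doorway-end corners near (440,165) and (352,405), the lintel line from (425,175) to (357,370), and the dish at (573,356). In the side view the front corners are at (145,492) and (418,505), with the dish at (275,415).

```bash
cat > h.py <<'E'
import numpy as np,cv2
def ray(f,uv,z):
    K,E=f["mtx"],f["extrinsics"]; R,t=E[:3,:3],E[:3,3]
    d=np.linalg.inv(K)@[uv[0],uv[1],1]; d=R.T@(d*[1,-1,-1]); o=-R.T@t
    return o+d*(z-o[2])/d[2]
def pink(f,lo,hi):
    im=f["image"].astype(int); m=np.zeros(im.shape[:2],np.uint8)
    s=(slice(lo[1],hi[1]),slice(lo[0],hi[0])); r=im[s]
    m[s]=(r[...,0]-r[...,1]>14)&(r[...,0]-r[...,2]>5)
    n,l,st,c=cv2.connectedComponentsWithStats(m); i=1+st[1:,4].argmax(); return c[i],st[i]
E
python3 - <<'E'
from h import *
T=np.load("top0.npz");S=np.load("side0.npz")
ct=lambda u:((u[0]+.5)/5-.5+170,(u[1]+.5)/5-.5+140)
cs=lambda u:((u[0]+.5)/5-.5+240,(u[1]+.5)/5-.5+110)
P=lambda n,p:print(n,np.round(p,4))
tf=[ray(T,ct(u),.066) for u in((708,247),(630,497))]; tb=[ray(T,ct(u),.066) for u in((438,165),(352,405))]
sf=[ray(S,cs(u),.064) for u in((418,505),(145,492))]
for n,l in(("top front R,L",tf),("top back",tb),("side front",sf)):
    P(n,l); print(np.linalg.norm(l[0]-l[1]))
print("len",np.linalg.norm(tf[0]-tb[0]),np.linalg.norm(tf[1]-tb[1]))
h=[ray(T,ct(u),.118) for u in((133,65),(50,272),(425,168),(352,378))];P("hood",h)
hs=[ray(S,cs(u),.118) for u in((228,62),(425,70),(415,222),(200,218))];P("hood side",hs)
for n,f,lo,hi in(("top",T,(265,195),(305,230)),("side",S,(275,180),(315,210))):
    c,st=pink(f,lo,hi);print(n,c,st);P("dish",ray(f,c,.07))
E
```

```text
top front R,L [[ 0.492  -0.2505  0.066 ]
 [ 0.3471 -0.2098  0.066 ]]
0.15053682018843537
top back [[ 0.5373 -0.0919  0.066 ]
 [ 0.3958 -0.0501  0.066 ]]
0.14746735588899273
side front [[ 0.4884 -0.2542  0.064 ]
 [ 0.3526 -0.2125  0.064 ]]
0.14204482286167094
len 0.16490445450318775 0.16698147381691045
hood [[ 0.5783  0.0728  0.118 ]
 [ 0.4597  0.1086  0.118 ]
 [ 0.5228 -0.0932  0.118 ]
 [ 0.4049 -0.0597  0.118 ]]
hood side [[ 0.4605  0.108   0.118 ]
 [ 0.5783  0.0726  0.118 ]
 [ 0.5305 -0.0834  0.118 ]
 [ 0.4131 -0.0531  0.118 ]]
top [283.74297189 210.67068273] [275 202  18  18 249]
dish [ 0.4264 -0.1737  0.07  ]
side [294.21333333 192.84666667] [285 188  19  11 150]
dish [ 0.4285 -0.1751  0.07  ]
```

```bash
cat >> h.py <<'E'
from scipy.spatial.transform import Rotation as Rn
A=np.radians(73.2); O=np.array([.469,-.072,.060]); U=Rn.from_euler("z",A)
def W(x,y,z): return O+U.apply([x,y,z])   # unit frame, z above the shelf
def Q(yaw,tilt,flip):   # tool z forward-down, tool y across the unit
    c,s=np.cos(tilt),np.sin(tilt); z=np.array([s,0,-c]); y=np.array([0,1. if flip else -1.,0])
    M=Rn.from_matrix(np.c_[np.cross(y,z),y,z]); q=(U*Rn.from_euler("z",yaw)*M).as_quat(); return q[[3,0,1,2]]
D=np.array([-.110,.010]); G=np.array([.02,.001]); dv=(G-D)/np.linalg.norm(G-D); YAW=np.arctan2(dv[1],dv[0]); TILT=np.radians(20)
def at(s,z): p=D+dv*s; return W(p[0],p[1],z)   # s: tcp distance along push line from dish centre
E
python3 - <<'E'
from h import *
from workcell import robot
print("dish in unit",U.inv().apply(np.array([.4274,-.1744,.06])-O),robot.state()["joint_pos"])
for fl in(0,1):
    for s,z in((-.058,.19),(-.058,.0065),(.11,.0065)): print(fl,at(s,z),robot.solve_ik(at(s,z),Q(YAW,TILT,fl)))
E
```

```text
dish in unit [-0.11005324  0.01022764  0.        ] [-1.23689871  0.32174634 -0.07008379  1.4515675   0.02262894  1.37079525
 -0.05686182]
0 [ 0.40707467 -0.22864897  0.25      ] [ 0.17667139 -0.01470826  0.53264447  1.82074136 -0.32201675  1.46217959
  0.40248443]
0 [ 0.40707467 -0.22864897  0.0665    ] [-0.23894166  0.29938977  1.07082483  2.03949251 -0.6171662   1.20616037
  0.77101448]
0 [ 0.46662383 -0.07155697  0.0665    ] [-0.67738952  0.16705522  1.11974449  2.12845149 -0.58339449  1.0500966
  0.40113524]
1 [ 0.40707467 -0.22864897  0.25      ] None
1 [ 0.40707467 -0.22864897  0.0665    ] [-0.23894166  0.29938977  1.07082483  2.03949251 -0.6171662   1.20616037
 -2.37057817]
1 [ 0.46662383 -0.07155697  0.0665    ] None
```

```bash
python3 - <<'E'
from h import *
from workcell import robot
q=Q(YAW,TILT,0)
robot.gripper_close(5)
robot.move_to(at(-.062,.15),q); print(robot.state()["time"])
robot.servo_line(at(-.062,.0085),vel=.1)
s=robot.state();print(s["time"],s["tool_pos"],at(-.062,.0085),s["contact_force"],s["opening"])
ims=[]
for n in("top","side"):
    f=robot.grab_frame(n); np.savez(n+"1.npz",**f)
    c=f["image"][160:240,240:345] if n=="top" else f["image"][140:220,250:355]
    ims.append(cv2.resize(c,None,fx=6,fy=3.7*6/3.7,interpolation=cv2.INTER_CUBIC)[:,:,::-1])
cv2.imwrite("pics/down.png",cv2.resize(np.vstack(ims),None,fx=.6,fy=.6))
E
```

```text
4.7
6.2667 [ 0.40608986 -0.23270949  0.06910708] [ 0.40565683 -0.23238926  0.0685    ] [ 0.15225205  0.10108428 -0.32808298] 0.0004478025969464256
```

View pics/down.png

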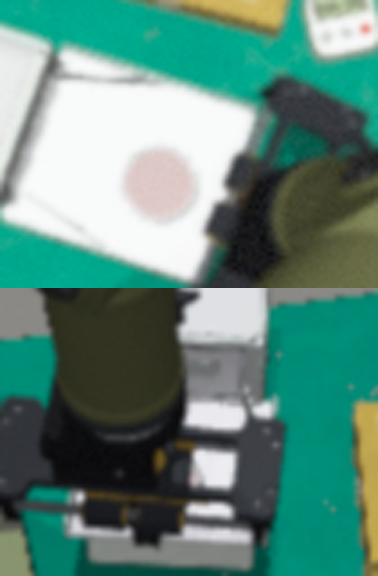

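The fingers are down behind the dish at the shelf front: in the upper part of the picture the fingers are at about (230,195) and the dish, undisturbed, at (160,185). There is no contact force, so I'll lower slightly and push gently.

```bash
python3 - <<'E'
from h import *
from workcell import robot
robot.servo_line(at(-.060,.0068),vel=.03)
s=robot.state();print(s["time"],s["tool_pos"],s["contact_force"])
for k in(-.03,.0,.03,.055):
    robot.servo_line(at(k,.0068),vel=.05)
    s=robot.state();print(round(s["time"],2),s["tool_pos"]-at(k,.0068),s["contact_force"])
ims=[]
for n in("top","side"):
    f=robot.grab_frame(n); np.savez(n+"2.npz",**f)
    c=f["image"][160:240,200:305] if n=="top" else f["image"][130:210,250:355]
    ims.append(cv2.resize(c,None,fx=3.6,fy=3.6,interpolation=cv2.INTER_CUBIC)[:,:,::-1])
cv2.imwrite("pics/push.png",np.vstack(ims))
E
```

```text
6.6167 [ 0.40638491 -0.23027364  0.06680926] [0.17046491 0.22913109 0.47157075]
7.37 [-6.02287057e-06 -1.22655063e-04  2.56823644e-05] [-0.19405756 -0.4204319   0.14062644]
8.12 [ 6.56740345e-06 -7.95650809e-05  4.86113606e-05] [ 0.54091161 -0.61445833  0.53989633]
8.87 [ 8.82344146e-06 -6.91263964e-05  1.75638060e-05] [ 0.62515678 -0.83672034 -0.55366241]
9.52 [1.34319186e-05 7.72442097e-05 1.41286420e-05] [-0.17219103 -0.33633235 -0.40350591]
```

View pics/push.png

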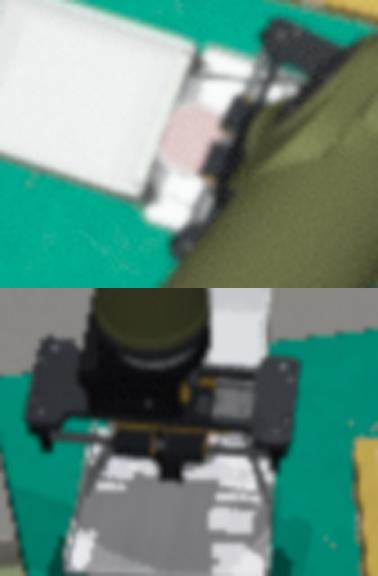

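The dish (190,135 in the upper part) is ahead of the fingers and centred at the doorway. The forces are under 1 N, so I'll go on through the flap and watch the force.

```bash
python3 - <<'E'
from h import *
from workcell import robot
for k in(.07,.085,.095,.105):
    robot.servo_line(at(k,.0068),vel=.04)
    s=robot.state();print(k,round(s["time"],2),s["tool_pos"]-at(k,.0068),s["contact_force"])
    f=robot.grab_frame("top"); np.savez("top3.npz",**f)
    try: c,st=pink(f,(180,150),(305,230)); p=ray(f,c,.07); print(c,st[4],U.inv().apply(p-O))
    except Exception as e: print("nopink")
    if np.linalg.norm(s["contact_force"])>4: print("STOP");break
cv2.imwrite("pics/in.png",cv2.resize(f["image"][140:240,180:305],None,fx=5,fy=5,interpolation=cv2.INTER_CUBIC)[:,:,::-1])
E
```

```text
0.07 10.14 [3.06748114e-05 2.78555501e-04 8.56163610e-06] [ 0.24243013  0.06010246 -0.65014439]
[282.90625    155.97569444] 288 [-0.05490154 -0.14096977  0.01      ]
0.085 10.72 [ 3.12149089e-06  2.35690723e-04 -1.72208100e-05] [ 1.41362896 -0.46227014  0.04143841]
[283.02787456 155.97212544] 287 [-0.05523665 -0.14109092  0.01      ]
0.095 11.17 [ 1.90173236e-05  3.45277356e-04 -2.24994923e-05] [0.51291596 0.00340644 0.32400677]
[282.9787234  155.95035461] 282 [-0.05507832 -0.14110874  0.01      ]
0.105 11.62 [ 2.87336832e-05  3.21862883e-04 -5.12417449e-06] [-0.05056831 -0.00052226 -0.38260334]
[283.04912281 155.95438596] 285 [-0.05527831 -0.14116132  0.01      ]
```

View pics/in.png

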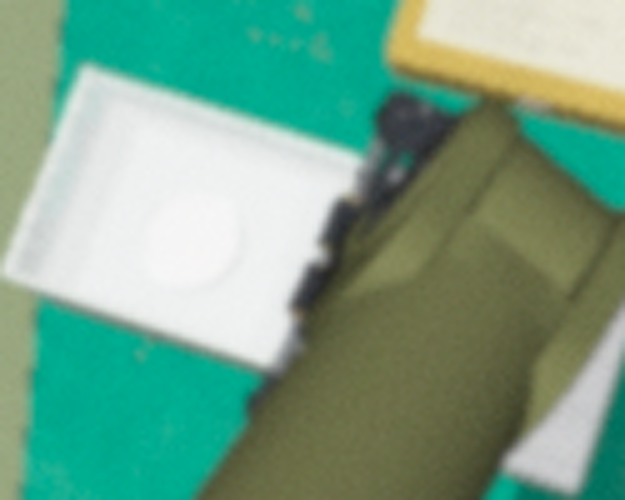

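The dish now shows as a disc at crop (195,240), down in the bin under the hood. I'll draw the fingers back along the shelf, raise them, and check.

```bash
python3 - <<'E'
from h import *
from workcell import robot
robot.servo_line(at(-.02,.009),vel=.07)
robot.servo_line(at(-.09,.16),vel=.12)
p=at(-.09,.16); robot.servo_line(p+[.0,-.12,.08],vel=.12)
robot.hold(.5)
s=robot.state();print(s["time"],s["tool_pos"],s["contact_force"])
ims=[]
for n in("top","side"):
    f=robot.grab_frame(n)
    c=f["image"][140:240,180:325] if n=="top" else f["image"][110:210,230:375]
    ims.append(cv2.resize(c,None,fx=2.9,fy=2.9,interpolation=cv2.INTER_CUBIC)[:,:,::-1])
cv2.imwrite("pics/end.png",np.vstack(ims))
E
```

```text
16.9833 [ 0.39574203 -0.37849995  0.30002396] [-0.26631212 -0.01275645 -0.26204524]
```

View pics/end.png

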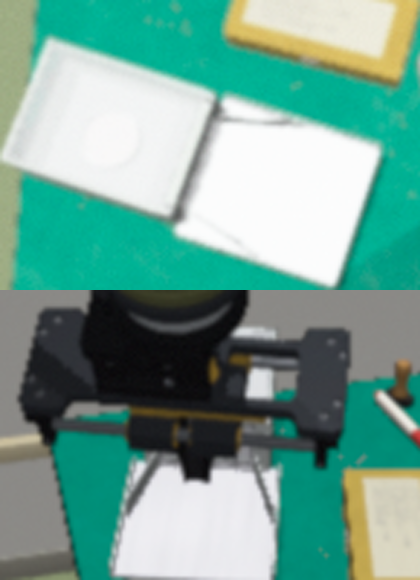

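The shelf is empty, the dish lies in the bin (110,140 in the upper part), and the doorway band looks the same as before the push. The robot is clear of everything, so I'm handing in.

```bash
python3 -c "
from workcell import robot
print(robot.close_job())"
```

```text
the job is handed in; nothing more can be done
None
```

The used dish was pushed flat through the flap with contact forces of about 1.5 N or less and now lies in the bin; the fingers are out and the job was handed in at about 17 s, though the gripper hid the flap in the last side picture, so I judged it shut from the top view only.

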